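# Unload a carrier strip from the inspection stage and stack it between spacer bars

### The job

The long carrier strip lies sunk between rails on the raised inspection stage, where it cannot be gripped: push it along its lane towards the dark base plate until about 5 cm of it sticks out past the stage's edge, then grip the overhanging end. Lay the strip flat and centred across the two spacer bars on the base plate, square to them, let go, then lay the spare spacer bar across the middle of the strip, parallel to the two lower bars and resting flat, to finish the crosswise stack. Set things down without dropping them, and leave the two lower bars, the short strip and everything else where they are.

Things in the scene. Friction and masses are not known exactly. Their poses are not given: they have to be found in the camera images.
- stage: fixed raised stage, black top on a grey block, 140 (x) x 230 (y) mm. Origin: centre of underside, on the table. Lane floor at z = 60 mm. Three rails 7 mm high along its whole y length (x = -64.5, 0, 64.5) form two lanes 54 mm wide, centred at x = -32 and +32, open at both ends. The strip must stick out over the edge at y = -115, towards the base plate. Free space beyond both ends
- strip: long carrier strip: loose aluminium plate 50 (x) x 180 (y) x 6 (z) mm, six thin copper-coloured chips in a row, 0.1 to 0.17 kg. Origin: centre of underside. Starts flat in either lane, length along stage y, 2 mm play each side, front end 25 to 45 mm inside the stage's -y edge, rear end 5 to 25 mm inside the other. Slides when its rear end is pushed; tips off if over 90 mm sticks out
- short_strip: a shorter strip of the same kind, 50 x 100 x 6 mm, three chips, lying in the other lane; origin: centre of its underside. Stays where it is
- base_plate: fixed dark steel plate on the table, 160 x 160 x 8 mm. Origin: centre of its underside. The stack stands centred on it: lower bars along its x, strip along its y
- bar_a: lower spacer bar, white plastic, 120 (x) x 20 (y) x 18 (z) mm, 0.07 kg, loose on the base plate along the plate's x, about 35 mm to the +y side of its centre. Origin: centre of its underside
- bar_b: the other lower spacer bar, same size, about 35 mm to the -y side of the plate's centre. Origin: centre of its underside. The free gap between the two bars is about 50 mm
- spare_bar: third white spacer bar, same size and shape (120 along its x, 20 along y, 18 high), loose on the bare table between stage and base plate. Origin: centre of its underside
- loupe: bystander: black magnifier, 38 mm diameter, 45 mm tall, standing on the table; origin: centre of its underside
- tweezers: bystander: steel tweezers, 135 mm long, flat on the table; origin: middle of underside
- wash_bottle: bystander: white bottle, 60 mm diameter, 100 mm tall; origin: centre of its underside
- jar: bystander: clear jar with grey lid, 70 mm diameter, 60 mm tall; origin: centre of its underside
- driver: bystander: screwdriver lying on the table, 160 mm long; origin on the table under it
Mind the look-alikes: they are no part of the job. Several things have the shape of the base_plate; the one meant has the colours described above.

How it is judged:
By the outcome, as a careful person would: the job done as asked, in the order asked, and still so for the second after the job is handed in, with the robot touching nothing.
It also fails if it takes over 61 s, if anything falls off the work surface, if the arm or the gripper's body presses on something with over 40 N, if the wrist force passes 120 N, or if a joint passes its speed limit or range.

### The arm

A 6-joint arm with a two-finger parallel gripper is mounted at the origin on the work surface. World frame = base frame: x ahead of the robot, y to its left, z up, the work surface at z = 0. Lengths are in m, angles in rad, forces in N, time in s.
With the tool pointing down it reaches from about 0.3 to 0.95 m from the base axis. Payload 3.1 kg.
Tool frame: the origin (TCP) lies midway between the tips of the shut fingers; the grasp point (between the pads) lies 19 mm behind it (manip.grip_point_offset is the distance from the TCP to the grasp point, in m); z points along the fingers, y is the line along which they close (so a half turn about z gives the same grasp; the last joint's range is limited). The gripper opens to 85 mm and grips with 20 to 120 N. Pads are 22 mm wide; open, the fingers measure 114 mm over their backs; the gripper's body (76 mm by 85 mm) begins 54 mm behind the grasp point. The pads swing forward as they close: fully open they stand 13 mm farther back than shut.
Start: joints at [1.241, 0.308, 1.634, -0, 1.2, -0.07], TCP at [0.161, 0.604, 0.231] pointing down, gripper open.
Joint ranges: [-3.06, 3.06], [-0.79, 1.96], [0.05, 2.63], [-1.19, 4.34], [0.05, 2.64], [-2.94, 2.94]. Speed limits (rad/s): [2.79, 2.79, 3.14, 3.14, 3.14, 3.14].

### API

Orientations are given as a rotation vector (axis times angle).
In Python, from plant import monitor, optics, manip gives the robot as it stands.
- The arm moves only by the tool arm_command, never from a script. Its arguments are lists of equal length, an entry for each row: "translation": the shift along the tool's x, y, z in mm, a list of three; "delta_rot": the turn, a rotation vector about the tool's x, y, z in degrees, a list of three. A call has exactly 10 rows; each row is the pose to reach, as a shift and turn from the pose commanded when the call began, along the tool's axes at that moment; what a row does not reach only later rows make up. A row lasts 1/8 s, in which the tool goes at most 62.5 mm and 10.7 degrees, less where a joint would pass 70% of its speed; a pose out of reach is approached as far as the arm can. A call with a gripper value outside its range is refused whole. "grip" is the closure, from 0 (fully open) to 1 (shut), set as the call begins (left out, the last holds). The fingers move at their own pace and stop on an object; "force" is the grip in N (left out, the last holds). Time passes only in rows, so rows that repeat a pose let the fingers close, or fill a call up. It gives the time, the measured TCP pose, the force, the opening and the grip force at its end, in the units of the state.
- monitor.get_obs(): the state, without advancing time (a new reading comes with each control period).
- optics.camera(name): name is "side" or "top"; returns (picture, depth): 400x640x3 uint8, blue, green, red; 400x640 float32, m along the optical axis (not along the pixel's ray), 0 where there is no reading.
- optics.camera_params(name): a dict with "intrinsics" (3x3 intrinsics, pixels), "extrinsics" (4x4, takes a point from camera to world coordinates). Camera axes: x right, y down, z forward; pixel columns grow to the right and rows downward; lengths in m; the calibration is good to about 2 mm. A picture is of the moment at which its call begins. camera_params takes no time and is no camera call.
- manip.sign_off(): hands the job in; it is judged then, once.
The state is a dict: "time_s": time; "q": joint angles; "joint_velocities": joint speeds; "joint_efforts": joint torques, N m; "tool_pos": TCP position; "tcp_rot": TCP orientation; "ft_force": force on the tool from outside, world axes, zero at the start; "ft_torque": the same for the moment, N m; "finger_gap": opening from 0.0 (shut) to 1.0 (fully open); "finger_force": force on a finger pad.
Only numpy, scipy, OpenCV 4.12 (cv2) and the standard library are available. Lean on these libraries where they do the work, as an engineer would, in place of code of your own. Each camera call takes 0.05 s, during which the arm holds its last target. There are 200 camera calls.

## Working session

There is one attempt and no reset: what is moved stays moved. The work goes in short steps, Python scripts to look and compute and a tool call to move; the robot and the scene stay as the last step left them, time stands still between calls to the robot, and variables do not carry over. Pictures are saved under pics/ and viewed, at most 10 in all, crops included, and the job is handed in when it is done.

Besides the shell and the picture viewer there is one more tool, called after "Request:" as name(argument=value, ...) on one line, values as JSON. arm_command: Moves the arm, as the interface text tells. Its arguments: {"type":"object","properties":{"translation":{"type":"array"},"delta_rot":{"type":"array"},"grip":{"type":"number"},"force":{"type":"number"}},"required":["translation","delta_rot"]}

```bash
mkdir -p pics; ls; cat > h.py <<'E'
import numpy as np, cv2
from scipy.spatial.transform import Rotation as R
from plant import monitor, optics, manip
def P(n):
    p=optics.camera_params(n); return np.array(p["intrinsics"]),np.array(p["extrinsics"])
def cast(n,uv,z):
    K,T=P(n); uv=np.atleast_2d(np.asarray(uv,float))
    d=(np.linalg.inv(K)@np.c_[uv,np.ones(len(uv))].T).T@T[:3,:3].T
    o=T[:3,3]; return o+d*((z-o[2])/d[:,2])[:,None]
def cloud(n,dep):
    K,T=P(n); v,u=np.indices(dep.shape)
    p=np.stack([(u-K[0,2])/K[0,0]*dep,(v-K[1,2])/K[1,1]*dep,dep],-1)
    return p@T[:3,:3].T+T[:3,3]
E
python3 - <<'E'
from h import *
for n in("side","top"):
    a,d=optics.camera(n); cv2.imwrite(f"pics/{n}0.png",a); np.save(f"pics/{n}0.npy",d); K,T=P(n); print(n,K.round(1).tolist(),T.round(3).tolist())
o=monitor.get_obs(); print({k:np.round(v,3).tolist() for k,v in o.items()}, manip.grip_point_offset)
E
```

```text
pics
side [[420.3, 0.0, 313.1], [0.0, 420.3, 195.1], [0.0, 0.0, 1.0]] [[0.674, -0.456, 0.582, -0.036], [-0.739, -0.415, 0.53, -0.59], [-0.0, -0.787, -0.616, 0.672], [0.0, 0.0, 0.0, 1.0]]
top [[440.5, 0.0, 320.1], [0.0, 440.5, 202.9], [0.0, 0.0, 1.0]] [[-0.008, -0.997, 0.077, 0.432], [-1.0, 0.007, -0.01, -0.059], [0.009, -0.077, -0.997, 1.133], [0.0, 0.0, 0.0, 1.0]]
{'time_s': 0.1, 'q': [1.241, 0.309, 1.635, 0.0, 1.2, -0.07], 'joint_velocities': [0.0, -0.001, -0.003, 0.0, 0.001, 0.0], 'joint_efforts': [-0.0, -41.641, -27.764, -0.0, 0.004, 0.0], 'tool_pos': [0.16, 0.603, 0.23], 'tcp_rot': [-0.407, -3.115, 0.003], 'ft_force': [0.062, -0.705, -0.215], 'ft_torque': [-0.002, -0.008, 0.007], 'finger_force': 0.0, 'finger_gap': 1.0} 0.0187
```

View pics/top0.png

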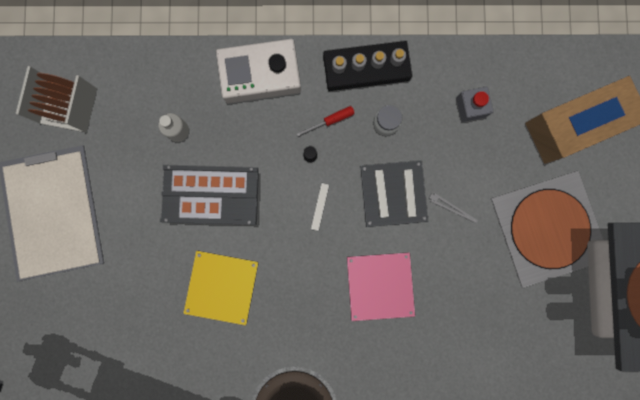

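View pics/side0.png

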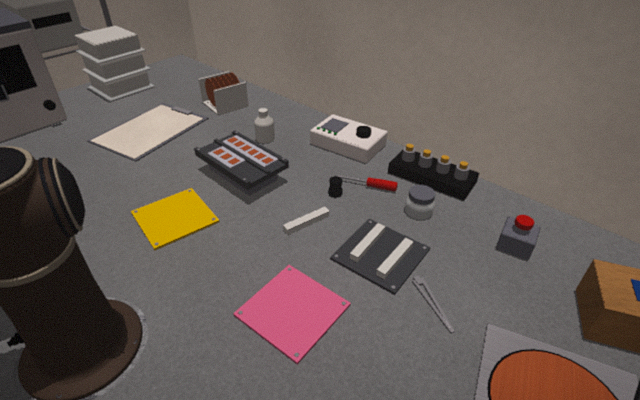

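The top view shows the long strip (six chips) in the far lane, u 172–247, v 181, and the short strip at (200,207). The stage's overhang edge is at u≈259. The spare bar is at (320,207), the base plate at (394,194) with its bars at u≈382 and 410. In the side view the stage is at (242,158), the plate at (380,254) and the spare bar at (306,220). Next I measure these in both views.

```bash
cat > m1.py <<'E'
from h import *
def light(a,roi):
    u0,v0,u1,v1=roi; m=np.zeros(a.shape[:2],np.uint8)
    hsv=cv2.cvtColor(a,cv2.COLOR_BGR2HSV); 
    m[v0:v1,u0:u1]=((a[v0:v1,u0:u1].max(2)>125))*255
    return m
def rects(n,a,d,roi,zs,m=None,amin=60):
    m=light(a,roi) if m is None else m
    c,_=cv2.findContours(m,cv2.RETR_EXTERNAL,cv2.CHAIN_APPROX_NONE)
    pc=cloud(n,d)
    for k in c:
        if cv2.contourArea(k)<amin: continue
        mm=np.zeros_like(m); cv2.drawContours(mm,[k],-1,255,-1); 
        zz=pc[cv2.erode(mm,np.ones((3,3)))>0][:,2]; z=np.median(zz)
        w=cast(n,k[:,0,:],zs if zs is not None else z)
        (cx,cy),(l1,l2),ang=cv2.minAreaRect((w[:,:2]*1000).astype(np.float32))
        print(n,"ctr",round(cx,1),round(cy,1),"size",round(l1,1),round(l2,1),"ang",round(ang,1),"zdepth",round(z*1000,1),"px",k[:,0].mean(0).round())
E
python3 - <<'E'
from m1 import *
a=cv2.imread("pics/top0.png"); d=np.load("pics/top0.npy")
for roi in((165,168,255,222),(305,175,335,235),(368,165,422,222)): rects("top",a,d,roi,None)
s=cv2.imread("pics/side0.png"); e=np.load("pics/side0.npy")
for roi in((200,135,285,180),(280,205,332,235),(345,222,418,280)): rects("side",s,e,roi,None)
# dark plates
for n,im,dd,roi in(("top",a,d,(355,155,432,232)),("top",a,d,(155,160,265,230))):
    m=np.zeros(im.shape[:2],np.uint8); u0,v0,u1,v1=roi
    g=im.max(2); print(g[v0+3,u0+2],g[(v0+v1)//2-2,u0+20],"dark?")
    m[v0:v1,u0:u1]=(g[v0:v1,u0:u1]<75)*255; m=cv2.morphologyEx(m,cv2.MORPH_CLOSE,np.ones((5,5)))
    rects(n,im,dd,roi,None,m,500)
E
```

```text
top ctr 505.2 221.0 size 100.6 50.4 ang 87.6 zdepth 66.4 px [200. 207.]
top ctr 568.4 200.0 size 180.8 50.5 ang 88.1 zdepth 66.5 px [209. 181.]
top ctr 508.5 -68.8 size 22.0 121.5 ang 76.6 zdepth 18.5 px [319. 206.]
top ctr 540.2 -225.2 size 120.3 21.0 ang 6.1 zdepth 26.9 px [381. 193.]
top ctr 541.5 -296.9 size 120.0 21.1 ang 3.6 zdepth 26.7 px [410. 193.]
side ctr 507.3 221.1 size 100.8 49.9 ang 88.1 zdepth 63.3 px [226. 156.]
side ctr 570.6 199.9 size 181.2 49.6 ang 88.0 zdepth 63.4 px [250. 150.]
side ctr 511.4 -69.1 size 23.7 121.0 ang 76.3 zdepth 15.6 px [306. 217.]
side ctr 542.8 -298.5 size 121.1 20.7 ang 3.4 zdepth 23.8 px [395. 256.]
side ctr 543.3 -226.5 size 121.9 20.9 ang 6.1 zdepth 23.9 px [367. 239.]
105 75 dark?
top ctr 540.3 -258.2 size 156.1 156.2 ang 4.5 zdepth 9.3 px [391. 190.]
105 72 dark?
top ctr 533.2 195.8 size 235.6 142.2 ang 88.1 zdepth 65.3 px [211. 196.]
```

```bash
cat > plan.py <<'E'
from h import *
import sys
# plan.py x y z[mm] yaw_of_tool_y[deg] [more targets...]: shift/turn in present tool axes
o=monitor.get_obs(); R0=R.from_rotvec(o["tcp_rot"]); p=np.array(o["tool_pos"])*1000
print("t",round(o["time_s"],2),"pos",p.round(1),"rv",np.round(o["tcp_rot"],3),"F",np.round(o["ft_force"],1),"gap",round(o["finger_gap"],3),"ff",o["finger_force"])
v=list(map(float,sys.argv[1:]))
for i in range(0,len(v),4):
    a=np.radians(v[i+3]); y=np.array([np.cos(a),np.sin(a),0]); z=np.array([0,0,-1.])
    R1=R.from_matrix(np.c_[np.cross(y,z),y,z])
    print(v[i:i+4],"trans",R0.inv().apply(np.array(v[i:i+3])-p).round(1),"rot",np.degrees((R0.inv()*R1).as_rotvec()).round(2))
E
python3 plan.py 573 317 140 -1.9 573 317 62.5 -1.9
```

```text
t 0.1 pos [160.3 603.3 230.1] rv [-4.070e-01 -3.115e+00  3.000e-03] F [ 0.1 -0.7 -0.2] gap 1.0 ff 0.0
[573.0, 317.0, 140.0, -1.9] trans [-472.4 -170.5   90.4] rot [-1.100e-01  7.000e-02  7.701e+01]
[573.0, 317.0, 62.5, -1.9] trans [-472.4 -170.3  167.9] rot [-1.100e-01  7.000e-02  7.701e+01]
```

Request:
arm_command(translation=[[-472.5, -170.5, 90], [-472.5, -170.5, 90], [-472.5, -170.5, 90], [-472.5, -170.5, 90], [-472.5, -170.5, 90], [-472.5, -170.5, 90], [-472.5, -170.5, 90], [-472.5, -170.5, 90], [-472.5, -170.5, 90], [-472.5, -170.5, 90]], delta_rot=[[0, 0, 77], [0, 0, 77], [0, 0, 77], [0, 0, 77], [0, 0, 77], [0, 0, 77], [0, 0, 77], [0, 0, 77], [0, 0, 77], [0, 0, 77]], grip=1, force=30)

```text
time_s: 1.35
tool_pos: [0.5732, 0.3172, 0.1404]
tcp_rot: [-2.259, -2.182, 0.003]
ft_force: [0.1, -0.3, 0.8]
finger_gap: 0.003
finger_force: 0.0
```

```bash
python3 plan.py 573 317 140 -1.9 573 317 62.5 -1.9 570.3 221 62.5 -1.9
```

```text
t 1.35 pos [573.2 317.2 140.4] rv [-2.259 -2.182  0.003] F [ 0.1 -0.3  0.8] gap 0.003 ff 0.0
[573.0, 317.0, 140.0, -1.9] trans [-0.2 -0.2  0.4] rot [-0.11  0.02 -0.07]
[573.0, 317.0, 62.5, -1.9] trans [-0.1 -0.  77.9] rot [-0.11  0.02 -0.07]
[570.3, 221.0, 62.5, -1.9] trans [-96.2   0.6  77.9] rot [-0.11  0.02 -0.07]
```

Request:
arm_command(translation=[[0, 0, 40], [0, 0, 60], [0, 0, 70], [0, 0, 74], [0, 0, 77], [0, 0, 77.5], [-2, 0, 77.5], [-4, 0, 77.5], [-6, 0, 77.5], [-8, 0, 77.5]], delta_rot=[[0, 0, 0], [0, 0, 0], [0, 0, 0], [0, 0, 0], [0, 0, 0], [0, 0, 0], [0, 0, 0], [0, 0, 0], [0, 0, 0], [0, 0, 0]])

```text
time_s: 2.6
tool_pos: [0.5732, 0.3097, 0.0639]
tcp_rot: [2.258, 2.184, 0.0]
ft_force: [0.6, 0.2, -0.4]
finger_gap: 0.002
finger_force: 0.0
```

```bash
python3 plan.py 570.3 221 62.5 -1.9
```

```text
t 2.6 pos [573.2 309.7  63.9] rv [2.258 2.184 0.   ] F [ 0.6  0.2 -0.4] gap 0.002 ff 0.0
[570.3, 221.0, 62.5, -1.9] trans [-88.7   0.    1.4] rot [ 0.   -0.    0.01]
```

Request:
arm_command(translation=[[-5, 0, 0.7], [-11, 0, 0.7], [-18, 0, 0.7], [-26, 0, 0.7], [-34, 0, 0.7], [-42, 0, 0.7], [-50, 0, 0.7], [-57, 0, 0.7], [-62, 0, 0.7], [-66, 0, 0.7]], delta_rot=[[0, 0, 0], [0, 0, 0], [0, 0, 0], [0, 0, 0], [0, 0, 0], [0, 0, 0], [0, 0, 0], [0, 0, 0], [0, 0, 0], [0, 0, 0]])

```text
time_s: 3.85
tool_pos: [0.571, 0.2436, 0.0631]
tcp_rot: [-2.258, -2.184, -0.0]
ft_force: [-0.4, 0.5, -1.3]
finger_gap: -0.0
finger_force: 0.3
```

```bash
python3 - <<'E'
from m1 import *
s,e=optics.camera("side"); np.save("pics/s1.npy",e); cv2.imwrite("pics/s1.png",s)
rects("side",s,e,(200,135,300,190),0.065)
a,d=optics.camera("top"); cv2.imwrite("pics/t1.png",a)
rects("top",a,d,(165,168,300,222),0.065)
cv2.imwrite("pics/v1.png",np.hstack([cv2.resize(s[110:230,170:330],(400,300)),cv2.resize(a[150:240,160:280],(400,300))]))
E
python3 plan.py 570.3 221 62.5 -1.9
```

```text
side ctr 506.0 221.7 size 84.7 49.0 ang 87.4 zdepth 63.2 px [224. 157.]
side ctr 566.3 117.7 size 136.4 52.0 ang 88.9 zdepth 63.5 px [270. 162.]
top ctr 496.1 222.9 size 52.6 77.9 ang 13.8 zdepth 66.5 px [200. 210.]
top ctr 565.8 119.3 size 139.3 52.6 ang 88.5 zdepth 66.5 px [243. 182.]
t 3.95 pos [571.  243.4  63.1] rv [ 2.258  2.184 -0.   ] F [ 0.1 -0.6  0.1] gap 0.003 ff 0.0
[570.3, 221.0, 62.5, -1.9] trans [-22.5   0.1   0.6] rot [-0.    0.02  0.  ]
```

View pics/v1.png

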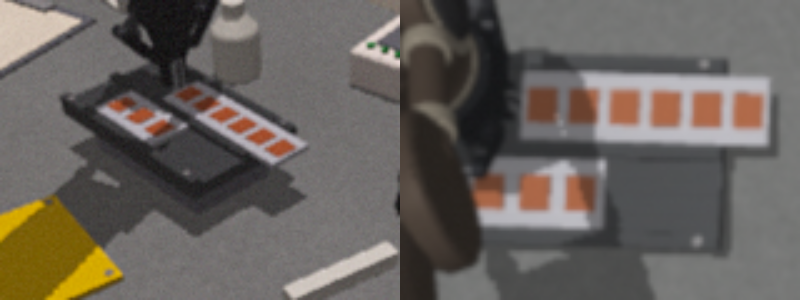

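The picture shows the strip sliding straight, with its front end (u≈770 in the right-hand crop) about 30 mm past the stage edge (u≈727). It needs 20 mm more.

Request:
arm_command(translation=[[-4, 0, 0], [-8, 0, 0], [-12, 0, 0], [-15, 0, 0], [-17.5, 0, 0], [-19.5, 0, 0], [-20.5, 0, 0], [-20.5, 0, 0], [-15, 0, 0], [-10, 0, 0]], delta_rot=[[0, 0, 0], [0, 0, 0], [0, 0, 0], [0, 0, 0], [0, 0, 0], [0, 0, 0], [0, 0, 0], [0, 0, 0], [0, 0, 0], [0, 0, 0]])

```text
time_s: 5.2
tool_pos: [0.5704, 0.2341, 0.0628]
tcp_rot: [-2.257, -2.185, 0.001]
ft_force: [0.3, -0.0, -0.3]
finger_gap: 0.001
finger_force: 0.0
```

Request:
arm_command(translation=[[0, 0, -10], [0, 0, -40], [0, 0, -80], [-60, 0, -100], [-120, 0, -100], [-180, 0, -100], [-180, 0, -100], [-180, 0, -100], [-180, 0, -100], [-180, 0, -100]], delta_rot=[[0, 0, 0], [0, 0, 0], [0, 0, 0], [0, 0, 0], [0, 0, 0], [0, 0, 0], [0, 0, 0], [0, 0, 0], [0, 0, 0], [0, 0, 0]], grip=0)

```text
time_s: 6.45
tool_pos: [0.5647, 0.0554, 0.163]
tcp_rot: [-2.255, -2.187, -0.0]
ft_force: [-0.1, 0.4, 0.2]
finger_gap: 1.0
finger_force: 0.0
```

```bash
python3 - <<'E'
from m1 import *
s,e=optics.camera("side"); cv2.imwrite("pics/s2.png",s)
a,d=optics.camera("top"); cv2.imwrite("pics/t2.png",a)
rects("side",s,e,(200,135,320,200),0.065)
rects("top",a,d,(165,168,300,222),0.065)
cv2.imwrite("pics/v2.png",np.hstack([cv2.resize(s[110:230,170:330],(400,300)),cv2.resize(a[150:240,160:280],(400,300))]))
E
python3 plan.py
```

```text
side ctr 505.9 218.8 size 100.5 50.4 ang 88.1 zdepth 63.4 px [226. 156.]
side ctr 567.0 140.1 size 139.3 50.3 ang 87.7 zdepth 63.4 px [263. 157.]
top ctr 509.0 189.0 size 37.6 42.0 ang 86.6 zdepth 66.6 px [213. 206.]
top ctr 506.6 245.3 size 48.6 53.2 ang 0.7 zdepth 67.1 px [188. 204.]
top ctr 564.1 159.9 size 84.9 44.1 ang 89.6 zdepth 66.6 px [225. 184.]
t 6.55 pos [564.7  55.1 163. ] rv [-2.256 -2.186  0.   ] F [ 0.2  0.2 -0.1] gap 1.001 ff 0.0
```

View pics/v2.png

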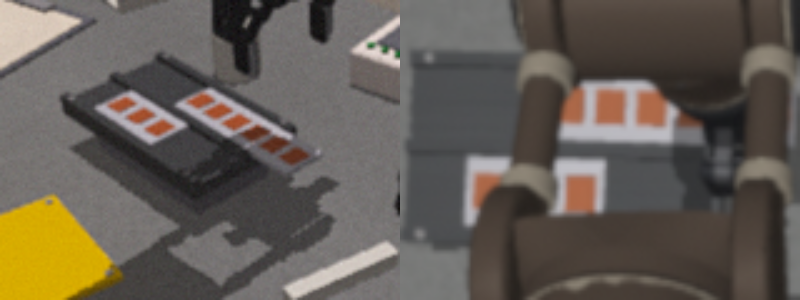

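The side crop shows the strip sticking out about 50 mm (its free end at about (318,153) in the crop), with the short strip unmoved. I will grip 62 mm in front of the strip centre, so the fingers clear the lower bars at placing.

```bash
python3 plan.py 564.5 57.8 43 -1.9
```

```text
t 6.55 pos [564.7  55.1 163. ] rv [-2.256 -2.186  0.   ] F [ 0.2  0.2 -0.1] gap 1.001 ff 0.0
[564.5, 57.8, 43.0, -1.9] trans [  2.7  -0.2 120. ] rot [-0.01 -0.    0.11]
```

Request:
arm_command(translation=[[2.7, 0, 40], [2.7, 0, 70], [2.7, 0, 90], [2.7, 0, 105], [2.7, 0, 115], [2.7, 0, 120], [2.7, 0, 120], [2.7, 0, 120], [2.7, 0, 120], [2.7, 0, 120]], delta_rot=[[0, 0, 0], [0, 0, 0], [0, 0, 0], [0, 0, 0], [0, 0, 0], [0, 0, 0], [0, 0, 0], [0, 0, 0], [0, 0, 0], [0, 0, 0]])

```text
time_s: 7.8
tool_pos: [0.5651, 0.0567, 0.0435]
tcp_rot: [2.257, 2.184, 0.001]
ft_force: [-0.3, 0.0, 0.5]
finger_gap: 1.0
finger_force: 0.0
```

```bash
python3 - <<'E'
from m1 import *
s,e=optics.camera("side"); cv2.imwrite("pics/v3.png",cv2.resize(s[90:210,220:380],(800,600),interpolation=cv2.INTER_CUBIC))
E
python3 plan.py
```

```text
t 7.85 pos [565.   56.7  43.4] rv [2.257e+00 2.184e+00 1.000e-03] F [-1.   0.1 -0.3] gap 0.997 ff 0.0
```

View pics/v3.png

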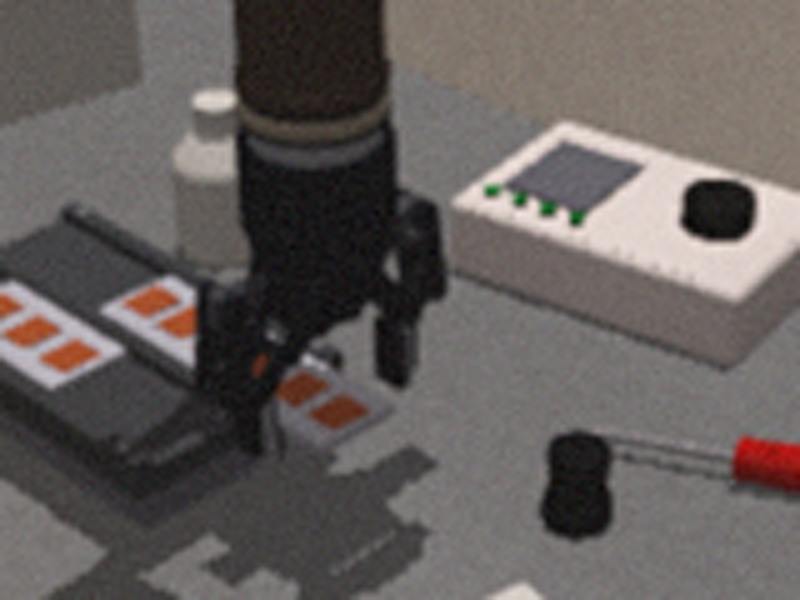

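The fingers straddle the overhanging end, just outside the stage edge. Now I close.

Request:
arm_command(translation=[[0, 0, 0], [0, 0, 0], [0, 0, 0], [0, 0, 0], [0, 0, 0], [0, 0, 0], [0, 0, 0], [0, 0, 0], [0, 0, 0], [0, 0, 0]], delta_rot=[[0, 0, 0], [0, 0, 0], [0, 0, 0], [0, 0, 0], [0, 0, 0], [0, 0, 0], [0, 0, 0], [0, 0, 0], [0, 0, 0], [0, 0, 0]], grip=1, force=80)

```text
time_s: 9.1
tool_pos: [0.5648, 0.0567, 0.0432]
tcp_rot: [-2.258, -2.185, 0.0]
ft_force: [-3.1, 0.3, 5.2]
finger_gap: 0.562
finger_force: 81.7
```

Request:
arm_command(translation=[[0, 0, -2], [0, 0, -5], [0, 0, -10], [0, 0, -16], [0, 0, -24], [0, 0, -34], [0, 0, -46], [0, 0, -58], [0, 0, -60], [0, 0, -60]], delta_rot=[[0, 0, 0], [0, 0, 0], [0, 0, 0], [0, 0, 0], [0, 0, 0], [0, 0, 0], [0, 0, 0], [0, 0, 0], [0, 0, 0], [0, 0, 0]])

```text
time_s: 10.35
tool_pos: [0.5649, 0.0567, 0.1033]
tcp_rot: [2.258, 2.184, 0.0]
ft_force: [1.0, -0.5, -1.2]
finger_gap: 0.566
finger_force: 82.3
```

```bash
cat > look.py <<'E'
from m1 import *
import sys
s,e=optics.camera("side"); pc=cloud("side",e)
hsv=cv2.cvtColor(s,cv2.COLOR_BGR2HSV)
# held strip: points near TCP, bright or copper
o=monitor.get_obs(); p=np.array(o["tool_pos"])
R0=R.from_rotvec(o["tcp_rot"]).as_matrix(); q=(pc-p)@R0*1000
m=(np.abs(q[...,1])<27)&(q[...,0]>-40)&(q[...,0]<170)&(q[...,2]>-60)&(q[...,2]<20)&((s.max(2)>120))&(e>0)
pts=q[m]; c=pts.mean(0); print(len(pts),"tool-frame extent",np.percentile(pts,[1,50,99],axis=0).round(1).tolist())
A=np.c_[pts[:,:2],np.ones(len(pts))]
f=np.linalg.lstsq(A,pts[:,2],rcond=None)[0]; r=np.abs(A@f-pts[:,2])<4; f=np.linalg.lstsq(A[r],pts[r,2],rcond=None)[0]
print("slope deg x,y",np.degrees(np.arctan(f[:2])).round(2),"z0",f[2].round(1))
mm=np.uint8(m)*255; k=max(cv2.findContours(mm,0,1)[0],key=cv2.contourArea)
print(cv2.minAreaRect(pts[r][:,:2].astype(np.float32)))
cv2.imwrite(sys.argv[1],cv2.resize(s[60:240,200:440],(800,600)))
E
python3 look.py pics/v4.png; python3 plan.py
```

```text
235 tool-frame extent [[28.8, -24.1, -21.7], [119.3, -7.0, -19.2], [152.1, 25.6, -16.8]]
slope deg x,y [0.64 0.  ] z0 -20.5
((63.7806396484375, 1.1347827911376953), (51.2784538269043, 181.04237365722656), 89.79208374023438)
t 10.4 pos [564.5  56.7 102.9] rv [-2.257e+00 -2.184e+00  1.000e-03] F [-0.3  0.3 -1.2] gap 0.562 ff 82.31610417366028
```

View pics/v4.png

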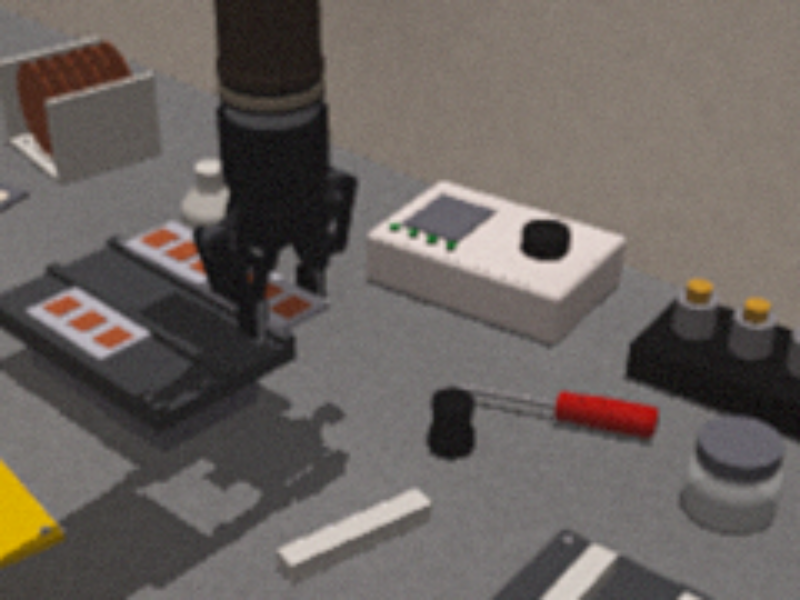

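The strip is held level: its measured slope is 0.6°, and its centre is 63.5 mm behind the TCP. Next I carry it over the bars.

```bash
python3 plan.py 547 -324.6 130 4.7
```

```text
t 10.4 pos [564.5  56.7 102.9] rv [-2.257e+00 -2.184e+00  1.000e-03] F [-0.3  0.3 -1.2] gap 0.562 ff 82.31610417366028
[547.0, -324.6, 130.0, 4.7] trans [-381.7   -5.   -27.1] rot [-0.02  0.   -6.58]
```

Request:
arm_command(translation=[[-15, 0, -27], [-55, -1, -27], [-105, -2, -27], [-160, -3, -27], [-215, -3, -27], [-270, -4, -27], [-320, -5, -27], [-355, -5, -27], [-375, -5, -27], [-381.7, -5, -27]], delta_rot=[[0, 0, 0], [0, 0, -1], [0, 0, -2], [0, 0, -3], [0, 0, -4], [0, 0, -5], [0, 0, -6], [0, 0, -6.6], [0, 0, -6.6], [0, 0, -6.6]])

```text
time_s: 11.65
tool_pos: [0.547, -0.3251, 0.1295]
tcp_rot: [-2.129, -2.309, -0.0]
ft_force: [0.3, 1.0, -0.5]
finger_gap: 0.562
finger_force: 82.7
```

Request:
arm_command(translation=[[0, 0, 20], [0, 0, 40], [0, 0, 60], [0, 0, 75], [0, 0, 87], [0, 0, 95], [0, 0, 100], [0, 0, 102], [0, 0, 102], [0, 0, 102]], delta_rot=[[0, 0, 0], [0, 0, 0], [0, 0, 0], [0, 0, 0], [0, 0, 0], [0, 0, 0], [0, 0, 0], [0, 0, 0], [0, 0, 0], [0, 0, 0]])

```text
time_s: 12.9
tool_pos: [0.5476, -0.3249, 0.0286]
tcp_rot: [2.128, 2.31, 0.0]
ft_force: [0.1, -0.3, -1.4]
finger_gap: 0.56
finger_force: 82.7
```

```bash
sed -i 's/s\[60:240,200:440\]/s[150:330,280:520]/' look.py; python3 look.py pics/v5.png; python3 plan.py 547 -324.6 12 4.7 547 -324.6 9 4.7
```

```text
764 tool-frame extent [[8.7, -26.3, -22.0], [101.2, -3.8, -19.1], [152.5, 24.9, 6.3]]
slope deg x,y [-0.38 -1.65] z0 -18.3
((102.31338500976562, 4.183101654052734), (45.37405776977539, 110.50792694091797), 76.75214385986328)
t 12.95 pos [ 547.6 -324.9   28.6] rv [2.128 2.31  0.   ] F [-0.8 -0.  -0.2] gap 0.561 ff 82.68560886383057
[547.0, -324.6, 12.0, 4.7] trans [ 0.3 -0.6 16.6] rot [0.04 0.04 0.02]
[547.0, -324.6, 9.0, 4.7] trans [ 0.3 -0.6 19.6] rot [0.04 0.04 0.02]
```

View pics/v5.png

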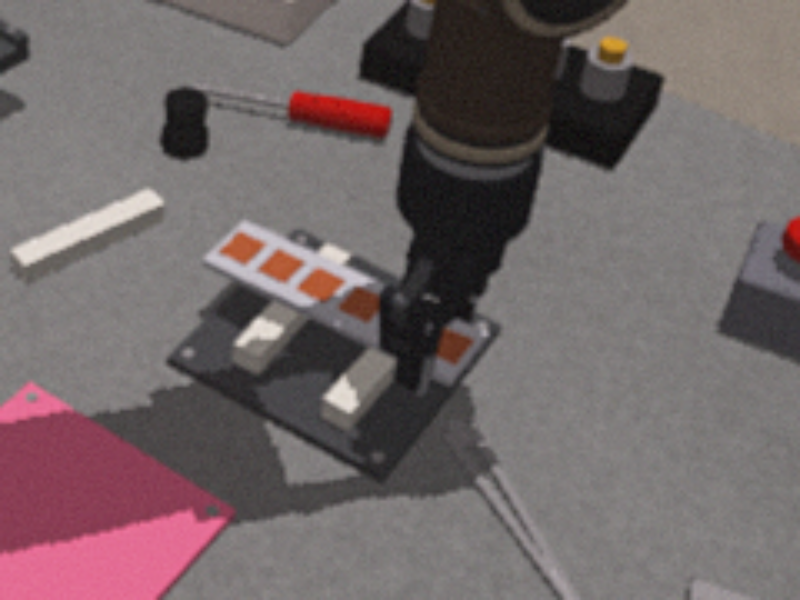

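The strip hangs level over both bars, with the fingers just beyond bar_b. I lower it slowly.

Request:
arm_command(translation=[[0, -0.5, 4], [0, -0.5, 8], [0, -0.5, 11], [0, -0.5, 13.5], [0, -0.5, 15.5], [0, -0.5, 17], [0, -0.5, 18], [0, -0.5, 18.5], [0, -0.5, 18.5], [0, -0.5, 18.5]], delta_rot=[[0, 0, 0], [0, 0, 0], [0, 0, 0], [0, 0, 0], [0, 0, 0], [0, 0, 0], [0, 0, 0], [0, 0, 0], [0, 0, 0], [0, 0, 0]])

```text
time_s: 14.2
tool_pos: [0.5468, -0.3247, 0.0097]
tcp_rot: [2.128, 2.311, -0.0]
ft_force: [-1.1, 0.2, 0.2]
finger_gap: 0.557
finger_force: 82.8
```

Request:
arm_command(translation=[[0, 0, 0.2], [0, 0, 0.4], [0, 0, 0.6], [0, 0, 0.8], [0, 0, 1], [0, 0, 1], [0, 0, 1], [0, 0, 1], [0, 0, 1], [0, 0, 1]], delta_rot=[[0, 0, 0], [0, 0, 0], [0, 0, 0], [0, 0, 0], [0, 0, 0], [0, 0, 0], [0, 0, 0], [0, 0, 0], [0, 0, 0], [0, 0, 0]])

```text
time_s: 15.45
tool_pos: [0.5469, -0.3249, 0.0094]
tcp_rot: [2.128, 2.311, -0.0]
ft_force: [-2.1, 1.4, 7.5]
finger_gap: 0.563
finger_force: 83.4
```

```bash
python3 - <<'E'
from m1 import *
f=[]
for i in range(4):
    s,e=optics.camera("side"); o=monitor.get_obs(); f.append(np.r_[o["ft_force"],o["ft_torque"]])
print(np.mean(f,0).round(2),np.array(o["tool_pos"]).round(4))
E
```

```text
[-2.42  1.14  6.25  0.23  0.4   0.05] [ 0.5468 -0.3249  0.0094]
```

The strip is in contact, at about 6 N. I relax slightly, open, then lift.

Request:
arm_command(translation=[[0, 0, -0.2], [0, 0, -0.4], [0, 0, -0.5], [0, 0, -0.5], [0, 0, -0.5], [0, 0, -0.5], [0, 0, -0.5], [0, 0, -0.5], [0, 0, -0.5], [0, 0, -0.5]], delta_rot=[[0, 0, 0], [0, 0, 0], [0, 0, 0], [0, 0, 0], [0, 0, 0], [0, 0, 0], [0, 0, 0], [0, 0, 0], [0, 0, 0], [0, 0, 0]])

```text
time_s: 16.9
tool_pos: [0.5468, -0.3248, 0.0094]
tcp_rot: [2.128, 2.311, -0.0]
ft_force: [-2.5, 1.1, 5.3]
finger_gap: 0.567
finger_force: 83.2
```

Request:
arm_command(translation=[[0, 0, 0], [0, 0, 0], [0, 0, 0], [0, 0, 0], [0, 0, 0], [0, 0, -5], [0, 0, -20], [0, 0, -50], [0, 0, -90], [0, 0, -120]], delta_rot=[[0, 0, 0], [0, 0, 0], [0, 0, 0], [0, 0, 0], [0, 0, 0], [0, 0, 0], [0, 0, 0], [0, 0, 0], [0, 0, 0], [0, 0, 0]], grip=0)

```text
time_s: 18.15
tool_pos: [0.5477, -0.3253, 0.1324]
tcp_rot: [2.126, 2.308, 0.001]
ft_force: [0.5, -0.4, -1.1]
finger_gap: 1.001
finger_force: 0.0
```

```bash
python3 plan.py 510 -69 110 76.6
```

```text
t 18.15 pos [ 547.7 -325.3  132.4] rv [2.126e+00 2.308e+00 1.000e-03] F [ 0.5 -0.4 -1.1] gap 1.001 ff 0.0
[510.0, -69.0, 110.0, 76.6] trans [258.6 -16.6  21.8] rot [ 5.000e-02  2.100e-01 -7.188e+01]
```

Request:
arm_command(translation=[[258.6, -16.6, 22], [258.6, -16.6, 22], [258.6, -16.6, 22], [258.6, -16.6, 22], [258.6, -16.6, 22], [258.6, -16.6, 22], [258.6, -16.6, 22], [258.6, -16.6, 22], [258.6, -16.6, 22], [258.6, -16.6, 22]], delta_rot=[[0, 0, -71.9], [0, 0, -71.9], [0, 0, -71.9], [0, 0, -71.9], [0, 0, -71.9], [0, 0, -71.9], [0, 0, -71.9], [0, 0, -71.9], [0, 0, -71.9], [0, 0, -71.9]])

```text
time_s: 19.4
tool_pos: [0.5091, -0.0685, 0.1074]
tcp_rot: [0.368, 3.12, -0.0]
ft_force: [0.4, -0.3, -0.9]
finger_gap: 1.0
finger_force: 0.0
```

```bash
python3 - <<'E'
from m1 import *
s,e=optics.camera("side"); a,d=optics.camera("top")
roi=(330,215,440,300); print("stack, side"); rects("side",s,e,roi,None,None,25)
print("stack, top"); rects("top",a,d,(362,155,432,230),None,None,25)
print("stack +chips, top")
for n,im,dd,r in(("top",a,d,(358,155,432,230)),("side",s,e,(330,210,440,300))):
    pc=cloud(n,dd); zz=pc[...,2]; off=0 if n=="top" else .003
    m=np.uint8((np.abs(zz+off-.0322)<.0025))*255; k=np.zeros_like(m); k[r[1]:r[3],r[0]:r[2]]=m[r[1]:r[3],r[0]:r[2]]
    k=cv2.morphologyEx(k,cv2.MORPH_OPEN,np.ones((3,3))); rects(n,im,dd,r,None,k,200)
    P3=pc[k>0]; A=np.c_[P3[:,:2],np.ones(len(P3))]; print("plane slopes deg",np.degrees(np.linalg.lstsq(A,P3[:,2],rcond=None)[0][:2]).round(2))
cv2.imwrite("pics/v6.png",np.hstack([cv2.resize(s[190:310,300:460],(400,300)),cv2.resize(a[140:245,300:440],(400,300))]))
E
python3 plan.py 510 -69 4 76.6
```

```text
stack, side
side ctr 394.6 -269.6 size 24.7 39.6 ang 40.5 zdepth 5.9 px [340. 295.]
side ctr 524.0 -381.4 size 64.9 27.2 ang 52.2 zdepth 3.5 px [424. 288.]
side ctr 441.3 -268.2 size 46.6 20.3 ang 23.2 zdepth -2.1 px [354. 284.]
side ctr 501.6 -301.5 size 39.3 20.1 ang 1.2 zdepth 24.4 px [385. 266.]
side ctr 498.4 -231.7 size 32.2 20.2 ang 4.0 zdepth 24.0 px [357. 251.]
side ctr 558.6 -258.5 size 85.8 183.9 ang 4.5 zdepth 29.9 px [383. 243.]
stack, top
top ctr 540.3 -262.6 size 119.3 176.2 ang 1.4 zdepth 32.2 px [397. 193.]
stack +chips, top
plane slopes deg [0.32 0.1 ]
side ctr 540.3 -263.0 size 53.7 178.0 ang 5.4 zdepth 30.0 px [384. 247.]
plane slopes deg [ 0.13 -0.04]
t 19.5 pos [509.  -68.4 107.1] rv [ 0.367  3.12  -0.   ] F [-0.5  1.2  0.1] gap 1.003 ff 0.0
[510.0, -69.0, 4.0, 76.6] trans [ -1.1  -0.3 103.1] rot [-0.    0.   -0.03]
```

View pics/v6.png

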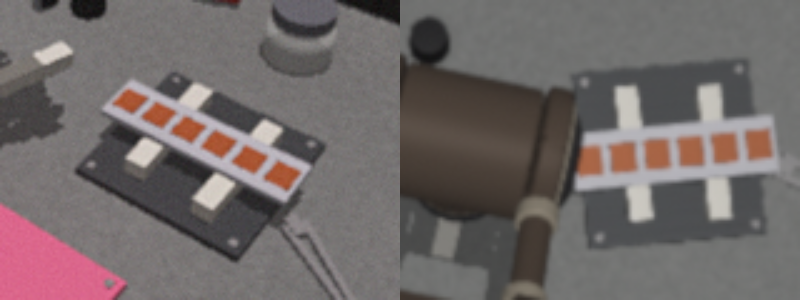

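The strip lies flat and centred across both bars (crop centre about (208,140) on the left), with slopes under 0.4° and yaw near 5°. Next comes the spare bar.

Request:
arm_command(translation=[[-1, 0, 40], [-1, 0, 65], [-1, 0, 83], [-1, 0, 95], [-1, 0, 101], [-1, 0, 103], [-1, 0, 103], [-1, 0, 103], [-1, 0, 103], [-1, 0, 103]], delta_rot=[[0, 0, 0], [0, 0, 0], [0, 0, 0], [0, 0, 0], [0, 0, 0], [0, 0, 0], [0, 0, 0], [0, 0, 0], [0, 0, 0], [0, 0, 0]])

```text
time_s: 20.75
tool_pos: [0.5101, -0.0685, 0.0043]
tcp_rot: [0.366, 3.12, -0.0]
ft_force: [-0.1, -0.1, 0.6]
finger_gap: 1.002
finger_force: 0.0
```

Request:
arm_command(translation=[[0, 0, 0], [0, 0, 0], [0, 0, 0], [0, 0, 0], [0, 0, 0], [0, 0, 0], [0, 0, 0], [0, 0, 0], [0, 0, 0], [0, 0, 0]], delta_rot=[[0, 0, 0], [0, 0, 0], [0, 0, 0], [0, 0, 0], [0, 0, 0], [0, 0, 0], [0, 0, 0], [0, 0, 0], [0, 0, 0], [0, 0, 0]], grip=1, force=50)

```text
time_s: 22.0
tool_pos: [0.5103, -0.0686, 0.0043]
tcp_rot: [0.366, 3.12, -0.0]
ft_force: [1.4, -1.4, 2.1]
finger_gap: 0.221
finger_force: 50.9
```

Request:
arm_command(translation=[[0, 0, -4], [0, 0, -12], [0, 0, -25], [0, 0, -45], [0, 0, -65], [0, 0, -85], [0, 0, -96], [0, 0, -96], [0, 0, -96], [0, 0, -96]], delta_rot=[[0, 0, 0], [0, 0, 0], [0, 0, 0], [0, 0, 0], [0, 0, 0], [0, 0, 0], [0, 0, 0], [0, 0, 0], [0, 0, 0], [0, 0, 0]])

```text
time_s: 23.25
tool_pos: [0.5091, -0.0684, 0.0991]
tcp_rot: [-0.366, -3.118, -0.0]
ft_force: [0.6, 0.8, -0.6]
finger_gap: 0.219
finger_force: 50.5
```

```bash
python3 - <<'E'
from m1 import *
s,e=optics.camera("side"); a,d=optics.camera("top")
print("stack top"); r=(362,155,432,230); pc=cloud("top",d); 
for lo,hi in((.0295,.036),(.022,.0292)):
    k=np.zeros(d.shape,np.uint8); k[155:230,358:432]=((pc[155:230,358:432,2]>lo)&(pc[155:230,358:432,2]<hi))*255
    k=cv2.morphologyEx(k,cv2.MORPH_OPEN,np.ones((3,3))); rects("top",a,d,r,None,k,100)
o=monitor.get_obs(); p=np.array(o["tool_pos"]); q=(cloud("side",e)-p)@R.from_rotvec(o["tcp_rot"]).as_matrix()*1000
m=(np.abs(q[...,0])<75)&(np.abs(q[...,1])<16)&(q[...,2]>-25)&(q[...,2]<10)&(s.max(2)>125)
x=q[m]; print(len(x),np.percentile(x,[1,50,99],axis=0).round(1).tolist())
t=x[x[:,2]<np.percentile(x[:,2],40)+2]; f=np.polyfit(t[:,0],t[:,2],1); g=np.polyfit(x[:,0],x[:,1],1)
print("tilt deg",np.degrees(f[0]).round(2),"z0",f[1].round(1),"yaw",np.degrees(g[0]).round(2))
cv2.imwrite("pics/v7.png",np.hstack([cv2.resize(s[130:250,230:390],(400,300)),cv2.resize(a[140:245,300:440],(400,300))]))
E
python3 plan.py
```

```text
stack top
top ctr 541.2 -261.6 size 49.8 177.4 ang 4.9 zdepth 32.8 px [396. 193.]
86 [[-59.5, -12.8, -13.5], [5.2, -4.3, -10.9], [58.8, 7.5, -8.9]]
tilt deg 0.17 z0 -11.1 yaw 2.17
t 23.35 pos [509.4 -68.4  99.3] rv [-0.366 -3.119 -0.   ] F [0.5 0.6 0.6] gap 0.218 ff 50.52679181098938
```

View pics/v7.png

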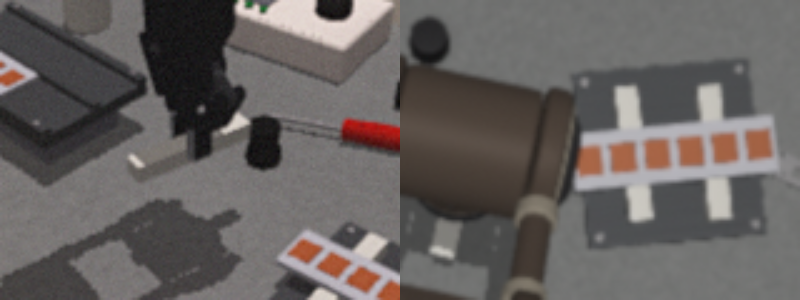

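The spare bar is held level and centred; its ends are at ±59 mm in the tool frame. Next I carry it to the strip's middle.

```bash
python3 plan.py 541.8 -262 100 94.8
```

```text
t 23.35 pos [509.4 -68.4  99.3] rv [-0.366 -3.119 -0.   ] F [0.5 0.6 0.6] gap 0.218 ff 50.52679181098938
[541.8, -262.0, 100.0, 94.8] trans [ -76.4 -180.8   -0.8] rot [ 1.000e-02 -9.000e-02 -1.819e+01]
```

Request:
arm_command(translation=[[-4, -10, -1], [-14, -34, -1], [-28, -65, -1], [-42, -98, -1], [-55, -130, -1], [-66, -156, -1], [-73, -172, -1], [-76.4, -180.8, -1], [-76.4, -180.8, -1], [-76.4, -180.8, -1]], delta_rot=[[0, 0, -1], [0, 0, -4], [0, 0, -7], [0, 0, -10], [0, 0, -13], [0, 0, -16], [0, 0, -18.2], [0, 0, -18.2], [0, 0, -18.2], [0, 0, -18.2]])

```text
time_s: 24.6
tool_pos: [0.5421, -0.2614, 0.1008]
tcp_rot: [0.132, -3.138, -0.001]
ft_force: [-1.3, 1.0, -0.2]
finger_gap: 0.22
finger_force: 50.5
```

```bash
python3 plan.py 541.8 -262 40 94.8
```

```text
t 24.6 pos [ 542.1 -261.4  100.8] rv [ 1.320e-01 -3.138e+00 -1.000e-03] F [-1.3  1.  -0.2] gap 0.22 ff 50.473929047584534
[541.8, -262.0, 40.0, 94.8] trans [ 0.3 -0.6 60.8] rot [ 0.04 -0.04  0.02]
```

Request:
arm_command(translation=[[0.3, -0.5, 15], [0.3, -0.5, 30], [0.3, -0.5, 42], [0.3, -0.5, 50], [0.3, -0.5, 55], [0.3, -0.5, 58], [0.3, -0.5, 60], [0.3, -0.5, 61], [0.3, -0.5, 61.5], [0.3, -0.5, 61.5]], delta_rot=[[0, 0, 0], [0, 0, 0], [0, 0, 0], [0, 0, 0], [0, 0, 0], [0, 0, 0], [0, 0, 0], [0, 0, 0], [0, 0, 0], [0, 0, 0]])

```text
time_s: 25.85
tool_pos: [0.5423, -0.2627, 0.0398]
tcp_rot: [-0.132, 3.139, -0.0]
ft_force: [0.4, -0.1, -0.4]
finger_gap: 0.216
finger_force: 50.5
```

Request:
arm_command(translation=[[0, 0, 0.4], [0, 0, 0.8], [0, 0, 1.2], [0, 0, 1.6], [0, 0, 2], [0, 0, 2.3], [0, 0, 2.6], [0, 0, 2.6], [0, 0, 2.6], [0, 0, 2.6]], delta_rot=[[0, 0, 0], [0, 0, 0], [0, 0, 0], [0, 0, 0], [0, 0, 0], [0, 0, 0], [0, 0, 0], [0, 0, 0], [0, 0, 0], [0, 0, 0]])

```text
time_s: 27.1
tool_pos: [0.5422, -0.2626, 0.037]
tcp_rot: [-0.132, 3.139, -0.0]
ft_force: [0.7, -0.7, -0.4]
finger_gap: 0.22
finger_force: 50.5
```

```bash
python3 plan.py 541.8 -262 36 94.8
```

```text
t 27.1 pos [ 542.2 -262.6   37. ] rv [-0.132  3.139 -0.   ] F [ 0.7 -0.7 -0.4] gap 0.22 ff 50.47071576118469
[541.8, -262.0, 36.0, 94.8] trans [0.4 0.7 1. ] rot [-0.    0.    0.01]
```

Request:
arm_command(translation=[[0.2, 0.3, 0.1], [0.4, 0.5, 0.2], [0.4, 0.5, 0.4], [0.4, 0.5, 0.5], [0.4, 0.5, 0.6], [0.4, 0.5, 0.7], [0.4, 0.5, 0.8], [0.4, 0.5, 0.8], [0.4, 0.5, 0.8], [0.4, 0.5, 0.8]], delta_rot=[[0, 0, 0], [0, 0, 0], [0, 0, 0], [0, 0, 0], [0, 0, 0], [0, 0, 0], [0, 0, 0], [0, 0, 0], [0, 0, 0], [0, 0, 0]])

```text
time_s: 28.35
tool_pos: [0.5417, -0.2622, 0.0363]
tcp_rot: [-0.132, 3.139, -0.0]
ft_force: [-0.3, 0.2, 0.8]
finger_gap: 0.217
finger_force: 50.6
```

Request:
arm_command(translation=[[0, 0, 0.2], [0, 0, 0.3], [0, 0, 0.4], [0, 0, 0.5], [0, 0, 0.5], [0, 0, 0.5], [0, 0, 0.5], [0, 0, 0.5], [0, 0, 0.5], [0, 0, 0.5]], delta_rot=[[0, 0, 0], [0, 0, 0], [0, 0, 0], [0, 0, 0], [0, 0, 0], [0, 0, 0], [0, 0, 0], [0, 0, 0], [0, 0, 0], [0, 0, 0]])

```text
time_s: 29.6
tool_pos: [0.5417, -0.2622, 0.0363]
tcp_rot: [0.132, -3.139, -0.0]
ft_force: [-1.4, 1.5, 5.5]
finger_gap: 0.216
finger_force: 51.2
```

Request:
arm_command(translation=[[0, 0, 0], [0, 0, 0], [0, 0, 0], [0, 0, 0], [0, 0, 0], [0, 0, -3], [0, 0, -12], [0, 0, -35], [0, 0, -75], [0, 0, -120]], delta_rot=[[0, 0, 0], [0, 0, 0], [0, 0, 0], [0, 0, 0], [0, 0, 0], [0, 0, 0], [0, 0, 0], [0, 0, 0], [0, 0, 0], [0, 0, 0]], grip=0)

```text
time_s: 30.85
tool_pos: [0.5413, -0.2619, 0.1568]
tcp_rot: [0.132, -3.138, -0.001]
ft_force: [-0.1, -0.2, -0.1]
finger_gap: 1.002
finger_force: 0.0
```

Request:
arm_command(translation=[[0, 60, -60], [0, 120, -60], [0, 180, -60], [0, 240, -60], [0, 290, -60], [0, 330, -60], [0, 350, -60], [0, 350, -60], [0, 350, -60], [0, 350, -60]], delta_rot=[[0, 0, 0], [0, 0, 0], [0, 0, 0], [0, 0, 0], [0, 0, 0], [0, 0, 0], [0, 0, 0], [0, 0, 0], [0, 0, 0], [0, 0, 0]])

```text
time_s: 32.1
tool_pos: [0.5125, 0.0855, 0.2158]
tcp_rot: [-0.13, 3.139, -0.0]
ft_force: [-0.3, 0.3, -0.0]
finger_gap: 0.997
finger_force: 0.0
```

```bash
python3 - <<'E'
from m1 import *
s,e=optics.camera("side"); a,d=optics.camera("top"); r=(358,155,432,230); pc=cloud("top",d)
for lo,hi in((.0295,.037),(.045,.06)):
    k=np.zeros(d.shape,np.uint8); k[155:230,358:432]=((pc[155:230,358:432,2]>lo)&(pc[155:230,358:432,2]<hi))*255
    rects("top",a,d,r,None,k,100)
    P3=pc[k>0]; A=np.c_[P3[:,:2],np.ones(len(P3))]; print("slopes",np.degrees(np.linalg.lstsq(A,P3[:,2],rcond=None)[0][:2]).round(2))
cv2.imwrite("pics/v8.png",np.hstack([cv2.resize(s[190:310,300:460],(400,300)),cv2.resize(a[140:245,300:440],(400,300))]))
E
python3 plan.py
```

```text
top ctr 535.2 -213.1 size 53.0 84.0 ang 5.2 zdepth 32.8 px [377. 195.]
top ctr 545.6 -314.0 size 51.3 73.0 ang 3.7 zdepth 33.0 px [417. 190.]
slopes [ 0.14 -0.04]
top ctr 541.0 -263.3 size 119.7 21.6 ang 4.7 zdepth 50.8 px [398. 192.]
slopes [ 0.09 -0.61]
t 32.2 pos [512.5  85.6 215.7] rv [ 0.13  -3.139  0.   ] F [0.9 0.3 0.7] gap 1.0 ff 0.0
```

View pics/v8.png

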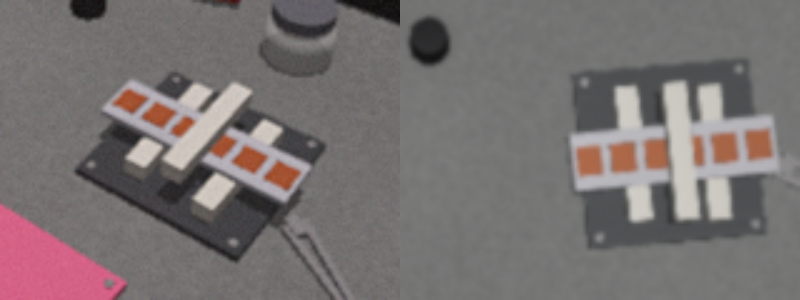

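The finished stack shows the spare bar across the strip's middle, at (541,-263) with yaw 4.7° and lying flat. The lower bars look unmoved, so I hand in.

```bash
python3 -c "
from plant import manip; print(manip.sign_off())"
```

```text
the job is handed in; nothing more can be done
None
```

The job is handed in at about 32 s: the strip lies flat and centred across the two lower bars, the spare bar lies flat across its middle, parallel to them, and the last pictures showed nothing else moved.

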